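# Tidy the slate-lesson things into their places

### The arm

A 6-joint arm with a two-finger parallel gripper is mounted at the origin on the work surface. World frame = base frame: x ahead of the robot, y to its left, z up, the work surface at z = 0. Lengths are in m, angles in rad, forces in N, time in s.
With the tool pointing down it reaches from about 0.25 to 0.725 m from the base axis. Payload 4 kg.
Tool frame: the origin (TCP) lies on the front face of the gripper's body, between the roots of the fingers; the fingertips stand 73 mm ahead of it and the grasp point (between the pads) lies 54 mm ahead of it; z points along the fingers, y is the line along which they close (so a half turn about z gives the same grasp; the last joint's range is limited). The gripper opens to 85 mm and grips with 20 to 120 N. Pads are 22 mm wide; open, the fingers measure 114 mm over their backs; the gripper's body (76 mm by 85 mm) begins 54 mm behind the grasp point. The pads swing forward as they close: fully open they stand 13 mm farther back than shut.
Start: joints at [-1.164, 0.241, 0.005, 1.335, 0, 1.571], TCP at [0.198, -0.459, 0.304] pointing down, gripper open.
Joint ranges: [-2.72, 2.72], [-1.05, 1.87], [-1.09, 1.28], [-1.99, 2.15], [-1.42, 1.44], [-3.14, 3.14]. Speed limits (rad/s): [2.79, 2.79, 3.14, 3.14, 3.14, 3.14].

### API

Orientations are given as a unit quaternion [x, y, z, w].
In Python, from workcell import bot gives the robot as it stands. The module is installed in compiled form; this text tells all that it offers.
- The arm moves only by the tool step_arm, never from a script. Its argument "rows" is a list of rows, each a list of 2 entries, a list of its own where there are three numbers: the shift along the tool's x, y, z in mm, then the turn about the tool's z in degrees. A call has 1 to 12 rows; each row is the pose to reach, as a shift and turn from the pose commanded when the call began, along the tool's axes at that moment; what a row does not reach only later rows make up. A row lasts 1/8 s, in which the tool goes at most 62.5 mm and 10.7 degrees, less where a joint would pass 70% of its speed; a pose out of reach is approached as far as the arm can. A call with a gripper value outside its range is refused whole. "claw" is the gripper's target within -1 to 1 (shut at 1, half-way at 0, fully open at -1), set as the call begins (left out, the last holds). The fingers move at their own pace and stop on an object; the grip force is fixed at half the most. Time passes only in rows, so rows that repeat a pose let the fingers close. It gives the time, the measured TCP pose, the force, the opening and the grip force at its end, in the units of the state.
- bot.get_obs(): the state, without advancing time (a new reading comes with each control period).
- bot.camera(name): name is "side" or "top"; returns (picture, depth): 384x512x3 uint8, red, green, blue; 384x512 float32, m along the optical axis (not along the pixel's ray), 0 where there is no reading.
- bot.camera_params(name): a dict with "fx", "fy", "cx", "cy" (pixels), "pose" (4x4, takes a point from camera to world coordinates). Camera axes: x right, y up, looking along -z (the intrinsics and any distortion apply to the point x, -y, -z); pixel columns grow to the right and rows downward; lengths in m; the calibration is good to about 2 mm. A picture is of the moment at which its call begins. camera_params takes no time and is no camera call.
- bot.job_done(): hands the job in; it is judged then, once.
Trained networks look in the newest picture that a camera, given by its name, has taken for a name from the list of things; names that differ only in an ending like _2 or _b are one class to them, and where a whole thing is asked for, a point or a joint stands for the part that bears it (a point fixed in the world has none). Each returns a list of dicts, best first, with "score" (0 to 1); they miss things now and then, are a little off and sometimes report something else, mostly with a low value. They report only what shows in the picture. A call takes as long as a camera call.
- bot.trace(target, camera): "pixels" (384x512 bool, what is visible of it) and "uv" ([column, row] in pixels, amid what is visible of it).
The state is a dict: "clock": time; "joint_pos": joint angles; "joint_vel": joint speeds; "tau": joint torques, N m; "eef_pos": TCP position; "tool_rot": TCP orientation; "ft_force": force on the tool from outside, world axes, zero at the start; "ft_torque": the same for the moment, N m; "grip_width": finger opening in m; "grasp_force": force on a finger pad.
Only numpy, scipy, OpenCV 4.12 (cv2) and the standard library are available. Lean on these libraries where they do the work, as an engineer would, in place of code of your own. Each camera call takes 0.05 s, during which the arm holds its last target. There are 200 camera calls.

### The job

Tidy up after the lesson: lay both pencils lengthwise in the wooden pencil box, flat on its floor side by side, put the sharpener flat in the round steel tin with its blade up, lay the wiper felt down and lengthwise in the middle of the slate, and stand the chalk in the egg cup. Leave the stopwatch alone and do not shove or tip the box, tin, slate or egg cup from where they stand.

Things in the scene. Friction and masses are not known exactly. Their poses are not given: they have to be found in the camera images.
- long_pencil: Thick six-sided wooden pencil, the longer of two, 175 mm long, 10 mm across flats, 14 g, lying on the mat. Origin on its axis at half length (5 mm above what it lies on); x runs along it to the sharpened point. Hexagon body from x = -87 to +65 mm, then the cone of the point.
- short_pencil: Used pencil of the same kind, 120 mm long, 10 mm across flats, 14 g, lying on the mat. Origin on its axis at half length; x runs along it to the sharpened point. Hexagon body from x = -60 to +38 mm, then the cone of the point.
- sharpener: Small one-hole metal pencil sharpener lying blade up on the mat: 26 mm long (x), 18 mm wide over its end ribs (y, 13 mm at the waist), 11 mm high, 18 g. Origin at the centre of its underside, z up.
- wiper: Slate wiper: wooden back on a stiff grey felt sole, 60 mm long (x), 32 mm wide (y), 27 mm high, 30 to 65 g, felt down on the mat. Origin at the centre of its underside, z up.
- chalk: Thick white stub of chalk standing on end on the mat: cylinder 22 mm in diameter, 66 mm tall, about 35 g. Origin at the centre of its foot, z up along it.
- pencil_box: Open wooden pencil box (its sliding lid is off and lies elsewhere), about 350 g, loose on the mat. Outside 212 mm (x) by 102 mm (y), inside 200 by 90 mm in one single bay; walls 6 mm thick with rims 28 mm above the mat (the +x end wall 20 mm); inner floor 5 mm above the mat. Origin at the centre of its underside.
- sharpening_tin: Shallow open round steel tin, 150 g, loose on the mat: outside diameter 102 mm, wall about 3.5 mm, inside diameter 95 mm, rim 20 mm high, inner floor 3 mm above the mat. Origin at the centre of its underside.
- slate: Small folding writing slate folded shut, dark panel in a light wooden frame with two brass hinges on one long edge, 400 g, loose on the mat: 170 mm (x) by 120 mm (y), frame 15 mm wide with its top 14 mm above the mat; dark panel 140 by 90 mm, 12 mm above the mat. Origin at the centre of its underside.
- egg_cup: Green ceramic egg cup, empty, 140 g, standing loose on the mat: 56 mm tall, 50 mm across the rim, mouth 40 mm inside; inner floor 26 mm above the mat, narrowing to about 29 mm across. Foot 42 mm across. Origin at the centre of its underside, z up.
- stopwatch: Round black plastic stopwatch with a pale dial, lying face up: 56 mm across, 13 mm thick, crown sticking out 11 mm along its +x and a side button. Not part of the job; leave it alone. Origin at the centre of its underside. The mat is flat, its top 3 mm above z = 0; everything listed rests on it at the start. A box lid, exercise books and a mug stand farther out, at the far edge of the mat.

How it is judged:
At the end, for the whole second after the job is handed in: Pencils lie flat on the box floor, lengthwise (0.3 rad), not on each other; sharpener blade up on the tin floor; wiper flat, felt down, lengthwise (0.3 rad), within 20 mm of the slate's middle; chalk foot down on the cup floor (within 13 mm, lean under 0.4 rad), cup upright; all released, at rest (x of long_pencil in the frame of pencil_box between -0.02 and 0.02 m and y of long_pencil in the frame of pencil_box between -0.042 and 0.042 m and z of long_pencil in the frame of pencil_box between 0.006 and 0.014 m and angle between long_pencil's own x axis and vertical between 1.51 and 1.63 rad and angle between the x axis of each of long_pencil, short_pencil and the x axis of pencil_box, either way round below 0.3 rad and x of short_pencil in the frame of pencil_box between -0.045 and 0.045 m and y of short_pencil in the frame of pencil_box between -0.042 and 0.042 m and z of short_pencil in the frame of pencil_box between 0.006 and 0.014 m and angle between short_pencil's own x axis and vertical between 1.51 and 1.63 rad and horizontal distance between sharpener and sharpening_tin below 0.042 m and z of sharpener in the frame of sharpening_tin between 0 and 0.008 m and angle between sharpener's own z axis and vertical below 0.15 rad and horizontal distance between wiper and slate below 0.02 m and z of wiper in the frame of slate between 0.008 and 0.016 m and angle between wiper's own z axis and vertical below 0.06 rad and angle between the x axis of wiper and the x axis of slate, either way round below 0.3 rad and horizontal distance between chalk and egg_cup below 0.013 m and z of chalk in the frame of egg_cup between 0.02 and 0.034 m and angle between chalk's own z axis and vertical below 0.4 rad and angle between egg_cup's own z axis and vertical below 0.1 rad and linear speed of each of long_pencil, short_pencil, sharpener, wiper, chalk, pencil_box, sharpening_tin, slate, egg_cup below 0.02 m/s); the robot touches nothing.
It fails at once if the stopwatch is knocked or moved more than 12 mm (distance of stopwatch from where it was at the start of the episode above 0.012 m).
It fails at once if a container (pencil box, tin, slate or egg cup) is shoved more than 25 mm from its place (distance of any of pencil_box, sharpening_tin, slate, egg_cup from where it was at the start of the episode above 0.025 m).
It fails at once if the egg cup is tipped (angle between egg_cup's own z axis and vertical above 0.35 rad).
It also fails if it takes over 136 s, if anything falls off the work surface, if the arm or the gripper's body presses on something with over 40 N, if the wrist force passes 120 N, or if a joint passes its speed limit or range.

## Working session

There is one attempt and no reset: what is moved stays moved. The work goes in short steps, Python scripts to look and compute and a tool call to move; the robot and the scene stay as the last step left them, time stands still between calls to the robot, and variables do not carry over. Pictures are saved under pics/ and viewed, at most 14 in all, crops included, and the job is handed in when it is done.

Besides the shell and the picture viewer there is one more tool, called after "Emit:" by a JSON object that holds its "api" and its "payload". step_arm: Moves the arm, as the interface text tells. Its arguments: {"type":"object","properties":{"rows":{"type":"array"},"claw":{"type":"number"}},"required":["rows"]}

```bash
mkdir -p pics
cat > h.py <<'E'
import numpy as np, cv2
from workcell import bot
def world(cam,depth,mask):
    p=bot.camera_params(cam); v,u=np.nonzero(mask&(depth>0)); d=depth[v,u]
    P=np.c_[(u-p['cx'])/p['fx']*d,-(v-p['cy'])/p['fy']*d,-d,np.ones(len(d))]
    return (P@np.array(p['pose']).T)[:,:3]
def save(pic,name): cv2.imwrite(f'pics/{name}.png',cv2.cvtColor(pic,cv2.COLOR_RGB2BGR))
E
python3 - <<'E'
from h import *
o=bot.get_obs(); print({k:np.round(v,3) for k,v in o.items()})
for c in ('top','side'):
    pic,d=bot.camera(c); save(pic,c+'0'); np.save(c+'d.npy',d)
    p=bot.camera_params(c); print(c,{k:np.round(v,3).tolist() for k,v in p.items()})
for n in 'long_pencil short_pencil sharpener wiper chalk pencil_box sharpening_tin slate egg_cup stopwatch'.split():
    for r in bot.trace(n,'top')[:2]:
        P=world('top',np.load('topd.npy'),r['pixels'])
        if len(P)<5: print(n,'few');continue
        q=P[:,:2].astype(np.float32); (c,s,a)=cv2.minAreaRect(q)
        print(n,round(r['score'],2),np.round(r['uv']),len(P),'med',np.round(np.median(P,0),3),'zmax',np.round(np.percentile(P[:,2],95),3),'rect',np.round(c,3),np.round(s,3),round(a,1))
E
```

```text
{'clock': np.float64(0.0), 'joint_pos': array([-1.164,  0.241,  0.004,  1.335, -0.   ,  1.571]), 'joint_vel': array([ 0.001,  0.   ,  0.   ,  0.   , -0.001, -0.001]), 'tau': array([-2.0000e-03, -3.7231e+01,  2.5241e+01,  1.7000e-02, -0.0000e+00,
       -0.0000e+00]), 'eef_pos': array([ 0.198, -0.459,  0.303]), 'tool_rot': array([ 0.979,  0.202, -0.   , -0.001]), 'ft_force': array([-1.512, -0.09 , -0.725]), 'ft_torque': array([ 0.013,  0.033, -0.036]), 'grasp_force': np.float64(0.0), 'grip_width': np.float64(0.085)}
top {'fx': 405.478, 'fy': 405.478, 'cx': 255.61, 'cy': 187.415, 'pose': [[-0.002, 1.0, -0.029, 0.505], [-1.0, -0.002, 0.005, 0.007], [0.005, 0.029, 1.0, 0.846], [0.0, 0.0, 0.0, 1.0]]}
side {'fx': 432.267, 'fy': 432.267, 'cx': 249.887, 'cy': 194.821, 'pose': [[-0.976, 0.102, -0.191, 0.356], [-0.216, -0.513, 0.831, 0.718], [-0.013, 0.852, 0.523, 0.517], [0.0, 0.0, 0.0, 1.0]]}
long_pencil 0.64 [384. 258.] 295 med [ 0.386 -0.261  0.011] zmax 0.015 rect [ 0.384 -0.264] [0.014 0.112] 75.4
long_pencil 0.56 [130. 252.] 429 med [0.397 0.261 0.011] zmax 0.014 rect [0.396 0.263] [0.1
[... 376 characters left out ...]
087 0.067] zmax 0.069 rect [0.429 0.089] [0.021 0.021] 50.9
pencil_box 0.86 [123. 150.] 5563 med [0.601 0.279 0.007] zmax 0.03 rect [0.603 0.281] [0.116 0.217] 74.0
sharpening_tin 0.92 [220. 113.] 1952 med [0.685 0.074 0.005] zmax 0.022 rect [0.683 0.072] [0.102 0.098] 26.5
slate 0.71 [396. 170.] 4925 med [ 0.566 -0.287  0.015] zmax 0.018 rect [ 0.567 -0.289] [0.171 0.125] 1.5
slate 0.46 [302. 230.] 619 med [ 0.44  -0.093  0.015] zmax 0.018 rect [ 0.44  -0.095] [0.06  0.055] 75.8
egg_cup 0.78 [301. 115.] 543 med [ 0.671 -0.087  0.033] zmax 0.059 rect [ 0.669 -0.086] [0.047 0.049] 77.4
stopwatch 0.78 [305. 229.] 607 med [ 0.44  -0.093  0.015] zmax 0.018 rect [ 0.44  -0.094] [0.059 0.055] 68.0
```

View pics/top0.png

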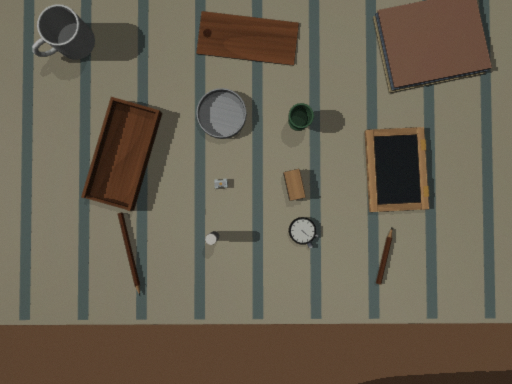

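Run:
```python
from h import *
d=np.load('topd.npy')
pic,d=bot.camera('top')
m=np.ones(d.shape,bool)
p=bot.camera_params('top')
# heightmap-based pencils: colour-agnostic points with 8mm<z<16mm in regions
def reg(x0,x1,y0,y1,z0,z1):
    P=world('top',d,m); P=P[(P[:,0]>x0)&(P[:,0]<x1)&(P[:,1]>y0)&(P[:,1]<y1)&(P[:,2]>z0)&(P[:,2]<z1)]
    (c,s,a)=cv2.minAreaRect(P[:,:2].astype(np.float32)); 
    u,sv,vt=np.linalg.svd(P[:,:2]-P[:,:2].mean(0),full_matrices=False)
    print(len(P),np.round(c,4),np.round(s,3),round(a,1),'ax',np.round(np.degrees(np.arctan2(vt[0,1],vt[0,0])),1),'z',np.round(np.percentile(P[:,2],[5,50,95]),3))
reg(.3,.5,.17,.35,.0075,.03)
reg(.3,.45,-.35,-.17,.0075,.03)
reg(.5,.58,.04,.11,.009,.03)
reg(.48,.6,-.13,-.03,.012,.04)
reg(.38,.48,.04,.13,.05,.08)
reg(.6,.74,-.14,-.03,.05,.08)
reg(.62,.74,.01,.13,.014,.03)
reg(.46,.69,-.40,-.18,.009,.03)
reg(.5,.7,.15,.42,.018,.035)
```

```text
529 [0.4158 0.2511] [0.199 0.058] 19.5 ax -169.4 z [0.008 0.012 0.024]
283 [ 0.3845 -0.2629] [0.039 0.114] 58.3 ax 165.4 z [0.008 0.012 0.014]
94 [0.5384 0.0753] [0.025 0.017] 89.5 ax 94.3 z [0.01  0.012 0.015]
487 [ 0.535  -0.0761] [0.06  0.032] 12.0 ax -167.9 z [0.026 0.029 0.031]
111 [0.4293 0.0887] [0.02  0.021] 44.6 ax 134.1 z [0.061 0.068 0.07 ]
183 [ 0.669  -0.0862] [0.047 0.048] 45.4 ax 161.0 z [0.051 0.058 0.06 ]
289 [0.6824 0.0735] [0.1   0.101] 89.7 ax -164.5 z [0.016 0.021 0.024]
4880 [ 0.5665 -0.2897] [0.17  0.125] 2.8 ax -177.2 z [0.012 0.015 0.018]
1116 [0.5981 0.2755] [0.104 0.212] 74.5 ax 149.1 z [0.02  0.028 0.032]
```

The picture agrees with the traces: box (123,155), long pencil (130,253), tin (221,114), cup (300,117), slate (397,170), short pencil (384,258), and stopwatch (302,231), which also drew a false slate hit. I'll start with the short pencil.

```bash
cat >> h.py <<'E'
def go(x,y,z,th,pose=None):
    """print shift(mm in tool axes) and turn(deg) to TCP x,y,z with tool x along th deg (mod 180)"""
    from scipy.spatial.transform import Rotation as R
    o=bot.get_obs(); p,r=(o['eef_pos'],R.from_quat(o['tool_rot'])) if pose is None else (np.array(pose[:3]),R.from_euler('z',pose[3],degrees=True)*R.from_euler('x',180,degrees=True))
    s=r.inv().apply(np.array([x,y,z])-p)*1000; X=r.as_matrix()[:,0]; t0=np.degrees(np.arctan2(X[1],X[0]))
    t=(t0-th+90)%180-90
    print('shift',np.round(s,1),'turn',round(t,1),'now th',round(t0,1),'pos',np.round(p,4),'j',np.round(o['joint_pos'],2))
E
python3 -c "
from h import *
go(.384,-.264,.12,-14.6)"
```

```text
shift [ 248.2 -105.6  183.9] turn 37.9 now th 23.3 pos [ 0.1978 -0.4592  0.3039] j [-1.16  0.24  0.01  1.34 -0.    1.57]
```

Emit:
{"api": "step_arm", "payload": {"rows": [[[60,-25,30],9],[[120,-50,80],19],[[180,-76,130],28],[[248,-106,170],38],[[248,-106,184],38],[[248,-106,184],38],[[248,-106,184],38]], "claw": 0.2}}

```text
clock: 1.52
eef_pos: [0.3837, -0.2632, 0.1194]
tool_rot: [0.992, -0.127, -0.001, -0.0]
ft_force: [-1.3, -0.5, 0.2]
grip_width: 0.034
grasp_force: 0.0
```

Run:
```python
from h import *
go(.384,-.264,.080,-14.6)
a,_=bot.camera('top');b,_=bot.camera('side')
save(np.hstack([cv2.resize(a[180:330,300:480],None,fx=2,fy=2),cv2.resize(b,(400,300))]),'p1')
print(bot.get_obs()['grip_width'])
```

```text
shift [ 0.6  0.7 39.4] turn 0.0 now th -14.6 pos [ 0.3837 -0.2632  0.1194] j [-0.6   0.35 -0.38  0.85 -0.    2.8 ]
0.033785029746416895
```

View pics/p1.png

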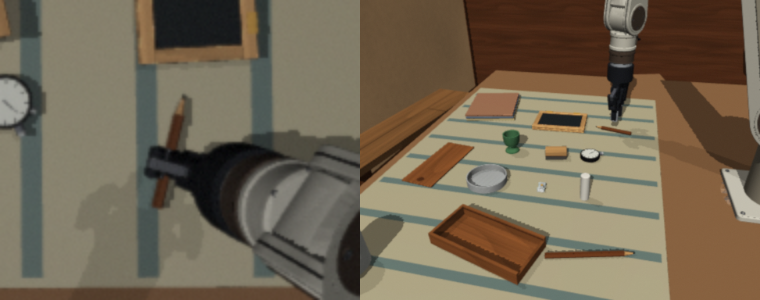

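The gripper straddles the pencil at about (170,165) in the crop. Descend and close.

Emit:
{"api": "step_arm", "payload": {"rows": [[[0,0,20],0],[[0,0,38],0],[[0,0,38],0],[[0,0,38],0]]}}

```text
clock: 2.12
eef_pos: [0.3839, -0.265, 0.0832]
tool_rot: [0.992, -0.129, 0.001, 0.001]
ft_force: [0.2, -0.4, 0.3]
grip_width: 0.0339
grasp_force: 0.0
```

Emit:
{"api": "step_arm", "payload": {"rows": [[[0,0,0],0],[[0,0,0],0],[[0,0,0],0],[[0,0,0],0],[[0,0,0],0]], "claw": 1}}

```text
clock: 2.75
eef_pos: [0.3842, -0.2642, 0.0829]
tool_rot: [0.992, -0.128, 0.001, 0.001]
ft_force: [-1.0, -1.0, 6.3]
grip_width: 0.0048
grasp_force: 52.7
```

Only 4.8 mm opening: it pinched the upper slanted facets. Reopen, go 6 mm lower.

Emit:
{"api": "step_arm", "payload": {"rows": [[[0,0,0],0],[[0,0,0],0],[[0,0,3],0],[[0,0,6],0],[[0,0,6],0]], "claw": 0.4}}

```text
clock: 3.38
eef_pos: [0.3835, -0.2636, 0.0756]
tool_rot: [0.992, -0.128, -0.0, -0.0]
ft_force: [0.6, 0.3, 0.6]
grip_width: 0.0256
grasp_force: 0.0
```

Emit:
{"api": "step_arm", "payload": {"rows": [[[0,0,0],0],[[0,0,0],0],[[0,0,0],0],[[0,0,0],0]], "claw": 1}}

```text
clock: 3.88
eef_pos: [0.3839, -0.2639, 0.0762]
tool_rot: [0.992, -0.128, 0.0, 0.0]
ft_force: [0.3, 0.4, 4.6]
grip_width: 0.0086
grasp_force: 59.1
```

Emit:
{"api": "step_arm", "payload": {"rows": [[[0,0,-15],0],[[0,0,-40],0],[[0,0,-80],0],[[0,0,-110],0],[[0,0,-110],0]]}}

```text
clock: 4.5
eef_pos: [0.3848, -0.2645, 0.1878]
tool_rot: [0.992, -0.128, 0.002, 0.001]
ft_force: [0.3, 0.2, -1.2]
grip_width: 0.008
grasp_force: 58.8
```

Run:
```python
from h import *
b,d=bot.camera('side')
save(cv2.resize(b[60:200,230:400],None,fx=3.5,fy=3.5,interpolation=cv2.INTER_CUBIC),'p2')
go(.593,.257,.2,-15.5)
```

```text
shift [  70.1 -556.9  -14. ] turn 0.8 now th -14.7 pos [ 0.3839 -0.2639  0.1862] j [-0.6   0.26 -0.29  1.02 -0.    2.8 ]
```

View pics/p2.png

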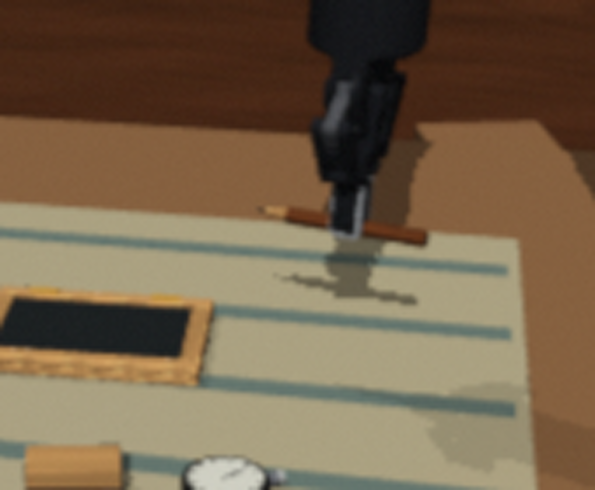

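The pencil is held level, parallel to its shadow. Carry it to the box with a −179° turn, which joint 6's range requires.

Emit:
{"api": "step_arm", "payload": {"rows": [[[0,-20,-14],-5],[[8,-70,-14],-15],[[16,-125,-14],-25],[[24,-180,-14],-35],[[32,-235,-14],-45],[[40,-290,-14],-55],[[48,-345,-14],-65],[[56,-400,-14],-75],[[62,-455,-14],-85],[[68,-510,-14],-95],[[70,-545,-14],-105],[[70,-557,-14],-115]]}}

```text
clock: 6.05
eef_pos: [0.592, 0.2595, 0.1966]
tool_rot: [0.637, 0.77, -0.002, -0.001]
ft_force: [0.8, -0.6, -0.2]
grip_width: 0.0084
grasp_force: 58.8
```

```bash
python3 -c "
from h import *
go(.593,.257,.2,164.5)"
```

```text
shift [-2.7  0.5 -3.4] turn -63.7 now th 100.8 pos [0.592  0.2595 0.1966] j [0.41 0.59 0.26 1.24 0.   1.8 ]
```

Emit:
{"api": "step_arm", "payload": {"rows": [[[-2,0,0],-10],[[-2,0,0],-20],[[-2,0,0],-30],[[-2,0,0],-40],[[-2,0,0],-50],[[-2,0,0],-60],[[-2,0,10],-64],[[-2,0,40],-64],[[-2,0,70],-64],[[-2,0,70],-64]]}}

```text
clock: 7.3
eef_pos: [0.5899, 0.254, 0.1246]
tool_rot: [0.136, 0.991, -0.003, -0.005]
ft_force: [-0.1, -0.2, 0.2]
grip_width: 0.0081
grasp_force: 58.8
```

Run:
```python
from h import *
go(.593,.257,.082,164.5)
a,_=bot.camera('top');b,_=bot.camera('side')
save(np.hstack([cv2.resize(a[80:230,60:210],(390,390)),cv2.resize(b[230:384,60:260],(400,390))]),'p3')
```

```text
shift [-2.5  4.  42.5] turn -0.2 now th 164.3 pos [0.5899 0.254  0.1246] j [0.41 0.65 0.15 1.09 0.   0.68]
```

View pics/p3.png

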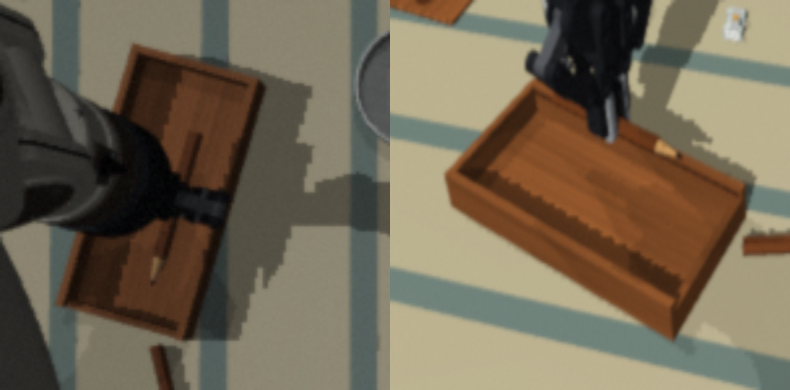

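The pencil lies lengthwise over the box on its −y half: gripper at (205,205) in the left crop, wall at (228,200). It needs about 5 mm towards the middle, then down and a small release.

Emit:
{"api": "step_arm", "payload": {"rows": [[[-3,5,0],0],[[-3,5,15],0],[[-3,5,28],0],[[-3,5,38],0],[[-3,5,42],0],[[-3,5,42],0],[[-3,5,42],0]]}}

```text
clock: 8.28
eef_pos: [0.5976, 0.2594, 0.0884]
tool_rot: [0.137, 0.991, 0.0, 0.0]
ft_force: [1.0, 1.2, 0.4]
grip_width: 0.008
grasp_force: 58.8
```

Emit:
{"api": "step_arm", "payload": {"rows": [[[0,0,0],0],[[0,0,0],0],[[0,0,0],0],[[0,0,-10],0],[[0,0,-40],0],[[0,0,-80],0],[[0,0,-110],0],[[0,0,-110],0]], "claw": 0.56}}

```text
clock: 9.28
eef_pos: [0.599, 0.2601, 0.2024]
tool_rot: [0.137, 0.991, 0.002, 0.003]
ft_force: [1.0, 0.3, 0.2]
grip_width: 0.0185
grasp_force: 0.0
```

```bash
python3 -c "
from h import *
go(.392,.262,.19,13)"
```

```text
shift [199.9 -54.2  10.9] turn -28.7 now th 164.3 pos [0.599  0.2601 0.2024] j [0.41 0.59 0.28 1.24 0.   0.68]
```

Emit:
{"api": "step_arm", "payload": {"rows": [[[40,-11,0],-6],[[90,-24,0],-14],[[145,-40,5],-22],[[190,-52,11],-28],[[200,-54,40],-29],[[200,-54,70],-29],[[200,-54,81],-29],[[200,-54,81],-29]], "claw": 0.2}}

```text
clock: 10.28
eef_pos: [0.3897, 0.2611, 0.1162]
tool_rot: [-0.116, 0.993, -0.001, -0.001]
ft_force: [0.6, -0.2, -0.2]
grip_width: 0.0341
grasp_force: 0.0
```

```bash
sed -i "s/o=bot.get_obs(); p,r=.*/ob=[]\n    for i in range(4): bot.camera('top'); ob.append(bot.get_obs())\n    o=ob[-1]; p=np.mean([q['eef_pos'] for q in ob],0); r=R.from_quat(o['tool_rot'])\n    print('std mm',np.round(1000*np.std([q['eef_pos'] for q in ob],0),1))/" h.py
python3 - <<'E'
from h import *
go(.392,.262,.076,13)
a,d=bot.camera('top')
save(cv2.resize(a[80:310,60:240],None,fx=2.6,fy=2.6,interpolation=cv2.INTER_CUBIC),'p4')
for n in ('short_pencil','long_pencil'):
  for r in bot.trace(n,'top')[:3]:
    P=world('top',d,r['pixels']); (c,s,an)=cv2.minAreaRect(P[:,:2].astype(np.float32)); print(n,round(r['score'],2),np.round(c,3),np.round(s,3),round(an,1),np.round(np.median(P[:,2]),4))
E
```

```text
std mm [0.2 0.2 0.3]
shift [-1.2 -0.  41.5] turn 0.3 now th -166.7 pos [0.3907 0.2617 0.1175] j [ 0.59  0.35 -0.37  0.85  0.    0.36]
short_pencil 0.74 [0.594 0.261] [0.014 0.113] 74.8 0.0155
long_pencil 0.61 [0.398 0.252] [0.169 0.038] 14.2 0.0104
```

View pics/p4.png

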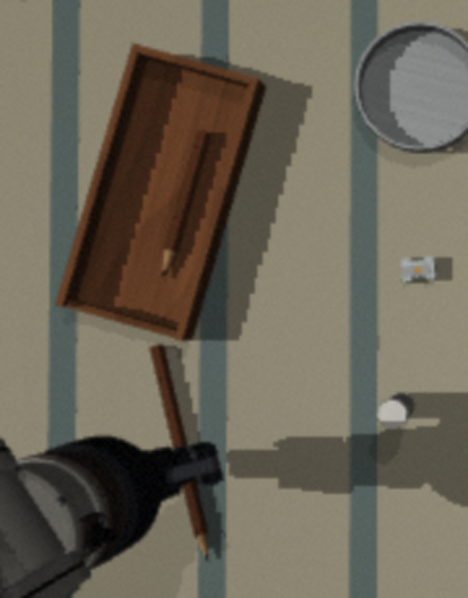

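The short pencil lies flat and lengthwise in the box, (207,135) to (167,270) in the crop. The fingers straddle the long pencil at (185,465). Descend and grip.

Emit:
{"api": "step_arm", "payload": {"rows": [[[-1,0,20],0],[[-1,0,36],0],[[-1,0,41],0],[[-1,0,41],0],[[-1,0,41],0]]}}

```text
clock: 11.25
eef_pos: [0.3915, 0.262, 0.0766]
tool_rot: [-0.116, 0.993, 0.0, 0.001]
ft_force: [-0.0, 0.3, 0.4]
grip_width: 0.0338
grasp_force: 0.0
```

Emit:
{"api": "step_arm", "payload": {"rows": [[[0,0,0],0],[[0,0,0],0],[[0,0,0],0],[[0,0,0],0]], "claw": 1}}

```text
clock: 11.75
eef_pos: [0.3914, 0.262, 0.0766]
tool_rot: [-0.116, 0.993, 0.0, 0.001]
ft_force: [-0.2, 0.1, 5.6]
grip_width: 0.0081
grasp_force: 58.8
```

Emit:
{"api": "step_arm", "payload": {"rows": [[[0,0,-15],0],[[0,0,-40],0],[[0,0,-80],0],[[0,0,-120],0],[[0,0,-120],0]]}}

```text
clock: 12.38
eef_pos: [0.3929, 0.2629, 0.1991]
tool_rot: [-0.116, 0.993, 0.002, 0.003]
ft_force: [0.1, -0.1, -0.7]
grip_width: 0.0081
grasp_force: 58.9
```

```bash
python3 -c "
from h import *
go(.603,.2955,.2,164.5)"
```

```text
std mm [0.6 0.4 1. ]
shift [-214.2  -15.8   -4.9] turn 28.8 now th -166.7 pos [0.3909 0.2616 0.1956] j [ 0.59  0.26 -0.26  1.05  0.    0.36]
```

Emit:
{"api": "step_arm", "payload": {"rows": [[[-25,-2,-5],3],[[-70,-5,-5],9],[[-120,-9,-5],16],[[-165,-12,-5],22],[[-200,-15,-5],27],[[-214,-16,-5],29],[[-214,-16,30],29],[[-214,-16,65],29],[[-214,-16,75],29],[[-214,-16,75],29],[[-214,-16,75],29]]}}

```text
clock: 13.95
eef_pos: [0.6038, 0.2958, 0.1224]
tool_rot: [0.136, 0.991, 0.001, 0.001]
ft_force: [-0.3, -0.4, -0.0]
grip_width: 0.0083
grasp_force: 58.9
```

Run:
```python
from h import *
go(.603,.2955,.082,164.5)
a,_=bot.camera('top');b,_=bot.camera('side')
save(np.hstack([cv2.resize(a[80:230,60:210],(390,390)),cv2.resize(b[230:384,60:260],(400,390))]),'p5')
```

```text
std mm [0.1 0.1 0.1]
shift [ 0.8 -0.6 40.7] turn -0.2 now th 164.3 pos [0.6038 0.2958 0.1227] j [ 0.46  0.7   0.24  1.11 -0.    0.73]
```

View pics/p5.png

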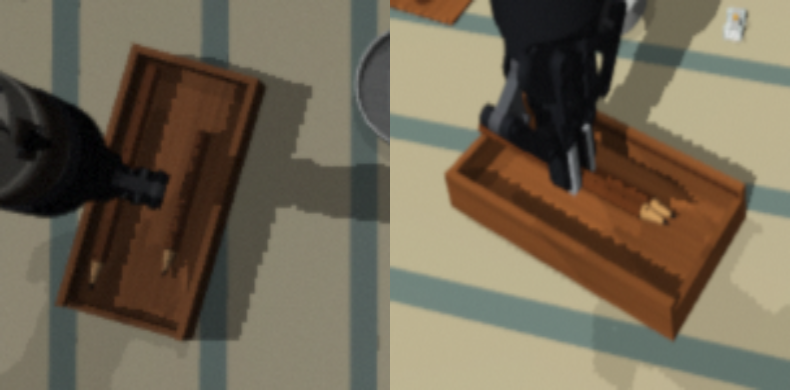

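The long pencil is over the +y half, (152,70) to (95,272) in the left crop, parallel to the box. Lower and release.

Emit:
{"api": "step_arm", "payload": {"rows": [[[0,0,15],0],[[0,0,28],0],[[0,0,37],0],[[0,0,40],0],[[0,0,40],0],[[0,0,40],0],[[0,0,40],0]]}}

```text
clock: 15.12
eef_pos: [0.6021, 0.2949, 0.0817]
tool_rot: [0.137, 0.991, -0.001, -0.001]
ft_force: [-4.0, -1.7, 7.7]
grip_width: 0.0084
grasp_force: 59.8
```

Emit:
{"api": "step_arm", "payload": {"rows": [[[0,0,0],0],[[0,0,0],0],[[0,0,0],0],[[0,0,-10],0],[[0,0,-40],0],[[0,0,-80],0],[[0,0,-110],0],[[0,0,-110],0],[[0,0,-110],0]], "claw": 0.58}}

```text
clock: 16.25
eef_pos: [0.6028, 0.2952, 0.1902]
tool_rot: [0.137, 0.991, -0.0, -0.0]
ft_force: [-0.2, -0.3, 0.6]
grip_width: 0.0179
grasp_force: 0.0
```

```bash
python3 -c "
from h import *
go(.429,.0888,.19,120)"
```

```text
std mm [0.1 0.  0.2]
shift [ 1.111e+02 -2.454e+02 -1.000e-01] turn 44.3 now th 164.3 pos [0.6023 0.295  0.1891] j [ 0.46  0.65  0.33  1.26 -0.    0.73]
```

Both pencils are released. Next is the chalk, keeping the same tool heading.

Emit:
{"api": "step_arm", "payload": {"rows": [[[20,-45,0],0],[[43,-95,0],0],[[66,-146,0],0],[[88,-195,0],0],[[104,-230,0],0],[[111,-245,0],0],[[111,-245,0],0],[[111,-245,0],0]], "claw": -0.2}}

```text
clock: 17.45
eef_pos: [0.4311, 0.0903, 0.1911]
tool_rot: [0.136, 0.991, 0.0, 0.001]
ft_force: [0.0, 0.5, 0.3]
grip_width: 0.051
grasp_force: 0.0
```

Run:
```python
from h import *
go(.429,.0888,.111,164.3)
a,d=bot.camera('top'); 
for n in ('short_pencil','long_pencil','pencil_box','chalk','egg_cup'):
  for r in bot.trace(n,'top')[:2]:
    P=world('top',d,r['pixels']); (c,s,an)=cv2.minAreaRect(P[:,:2].astype(np.float32)); print(n,round(r['score'],2),np.round(c,3),np.round(s,3),round(an,1),np.round(np.median(P[:,2]),4))
b,d=bot.camera('side')
for n,zl in (('chalk',0),('egg_cup',.05)):
  for r in bot.trace(n,'side')[:1]:
    P=world('side',d,r['pixels']); P=P[P[:,2]>zl]; print(n,r['score'],'side min/max',P.min(0).round(4),P.max(0).round(4))
save(np.hstack([cv2.resize(a[80:290,60:330],(400,311)),cv2.resize(b[160:320,140:340],(389,311))]),'p6')
```

```text
std mm [0.2 0.1 0.1]
shift [ 1.4 -2.  79.9] turn 0.1 now th 164.4 pos [0.4308 0.0903 0.1909] j [ 0.21  0.21 -0.35  1.01  0.    0.48]
short_pencil 0.65 [0.592 0.259] [0.011 0.114] 74.0 0.0158
long_pencil 0.71 [0.609 0.293] [0.015 0.166] 74.2 0.0152
pencil_box 0.59 [0.598 0.275] [0.104 0.212] 73.9 0.0077
egg_cup 0.7 [ 0.669 -0.091] [0.049 0.058] 5.1 0.0333
chalk 0.79 side min/max [0.4213 0.0808 0.0046] [0.4425 0.1027 0.0707]
egg_cup 0.71 side min/max [ 0.6466 -0.1097  0.05  ] [ 0.6927 -0.0577  0.061 ]
```

View pics/p6.png

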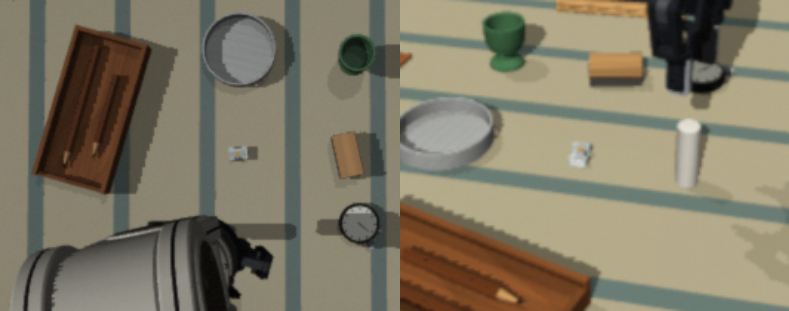

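Both pencils lie flat, side by side, and the gripper is over the chalk (the side view agrees). Descend and grip.

Emit:
{"api": "step_arm", "payload": {"rows": [[[0,0,25],0],[[0,0,55],0],[[0,0,74],0],[[0,0,79],0],[[0,0,79],0],[[0,0,79],0]]}}

```text
clock: 18.85
eef_pos: [0.4306, 0.0897, 0.1128]
tool_rot: [0.137, 0.991, 0.0, 0.001]
ft_force: [0.5, -0.7, -0.6]
grip_width: 0.0513
grasp_force: 0.0
```

Emit:
{"api": "step_arm", "payload": {"rows": [[[0,0,0],0],[[0,0,0],0],[[0,0,0],0],[[0,0,0],0],[[0,0,0],0]], "claw": 1}}

```text
clock: 19.48
eef_pos: [0.4304, 0.0896, 0.1126]
tool_rot: [0.137, 0.991, 0.0, 0.001]
ft_force: [-0.6, -0.2, 6.2]
grip_width: 0.0204
grasp_force: 58.5
```

Emit:
{"api": "step_arm", "payload": {"rows": [[[0,0,-20],0],[[0,0,-60],0],[[0,0,-85],0],[[0,0,-90],0],[[0,0,-90],0],[[0,0,-90],0]]}}

```text
clock: 20.23
eef_pos: [0.429, 0.0894, 0.2005]
tool_rot: [0.137, 0.991, -0.0, -0.001]
ft_force: [0.1, 0.2, 0.1]
grip_width: 0.02
grasp_force: 58.7
```

```bash
python3 -c "
from h import *
go(.6695,-.0855,.2,164.4)"
```

```text
std mm [0.1 0.  0.2]
shift [-278.6 -103.4    0.5] turn -0.1 now th 164.3 pos [0.4292 0.0894 0.2008] j [ 0.21  0.2  -0.33  1.04  0.    0.48]
```

Emit:
{"api": "step_arm", "payload": {"rows": [[[-30,-11,0],0],[[-80,-30,0],0],[[-135,-50,0],0],[[-190,-71,0],0],[[-240,-89,0],0],[[-268,-99,0],0],[[-278,-103,0],0],[[-278,-103,0],0],[[-278,-103,0],0],[[-278,-103,0],0]]}}

```text
clock: 21.68
eef_pos: [0.669, -0.0839, 0.2024]
tool_rot: [0.136, 0.991, 0.0, -0.0]
ft_force: [-0.3, -0.5, -0.4]
grip_width: 0.0203
grasp_force: 58.7
```

Run:
```python
from h import *
go(.6695,-.0855,.1395,164.3)
b,d=bot.camera('side')
for n in ('chalk','egg_cup'):
  for r in bot.trace(n,'side')[:1]:
    P=world('side',d,r['pixels']); 
    if n=='egg_cup': P=P[P[:,2]>.05]
    print(n,r['score'],'side min/max',P.min(0).round(4),P.max(0).round(4),np.percentile(P,[3,97],axis=0).round(4))
save(cv2.resize(b[100:240,130:330],None,fx=3,fy=3,interpolation=cv2.INTER_CUBIC),'p7')
```

```text
std mm [0.1 0.1 0.1]
shift [-0.5 -1.2 62.9] turn 0.0 now th 164.3 pos [ 0.6693 -0.0842  0.2024] j [-0.13  0.64  0.36  1.29  0.    0.15]
chalk 0.59 side min/max [ 0.6593 -0.3075  0.0038] [ 0.7433 -0.066   0.1596] [[ 0.6598 -0.2861  0.016 ]
 [ 0.7344 -0.0713  0.1587]]
egg_cup 0.6 side min/max [ 0.6464 -0.1093  0.0501] [ 0.6929 -0.0585  0.0609] [[ 0.6482 -0.1075  0.0502]
 [ 0.6913 -0.0601  0.0601]]
```

View pics/p7.png

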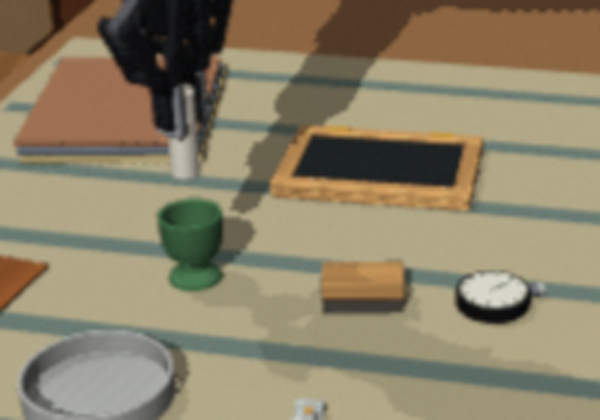

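The chalk hangs vertically above the cup, but looks some 5 px left of the cup axis: chalk at 184, cup axis at about 189 in the crop. I'll check this numerically.

Run:
```python
from h import *
b,d=bot.camera('side'); T=np.array(bot.camera_params('side')['pose'])
lat=T[:2,0]/np.linalg.norm(T[:2,0]); dep=np.array([-lat[1],lat[0]])
if dep@T[:2,2]<0: dep=-dep   # toward camera
print('lat',lat,'toward cam',dep)
P=world('side',d,np.ones(d.shape,bool)); 
def info(n,zlo,zhi,r0=.045):
    Q=P[(P[:,2]>zlo)&(P[:,2]<zhi)&(np.hypot(P[:,0]-.669,P[:,1]+.0855)<r0)]
    l=Q[:,:2]@lat; q=Q[:,:2]@dep
    print(n,len(Q),'lat',l.min().round(4),l.max().round(4),'mid',((l.min()+l.max())/2).round(4),'near',np.percentile(q,98).round(4))
for z in (.093,.097,.101): info('chalk',z,z+.004,.03)
for z in (.048,.052,.056): info('cup',z,z+.004)
info('foot',.003,.012)
print('expected tcp lat',np.array([.6693,-.0842])@lat,'dep',np.array([.6693,-.0842])@dep)
```

```text
lat [-0.9763645  -0.21613043] toward cam [-0.21613043  0.9763645 ]
chalk 12 lat -0.645 -0.6264 mid -0.6357 near -0.2153
chalk 17 lat -0.6443 -0.6274 mid -0.6358 near -0.2158
chalk 16 lat -0.6468 -0.627 mid -0.6369 near -0.2164
cup 57 lat -0.6573 -0.6132 mid -0.6352 near -0.2023
cup 71 lat -0.6597 -0.6131 mid -0.6364 near -0.2019
cup 88 lat -0.661 -0.6129 mid -0.6369 near -0.2032
foot 400 lat -0.6794 -0.5912 mid -0.6353 near -0.1879
expected tcp lat -0.635282576646849 dep -0.22686599086011225
```

Chalk and cup agree within 1 mm on both axes, so descend.

Emit:
{"api": "step_arm", "payload": {"rows": [[[0,-1,15],0],[[0,-1,30],0],[[0,-1,42],0],[[0,-1,50],0],[[0,-1,56],0],[[0,-1,60],0],[[0,-1,62],0],[[0,-1,62],0]]}}

```text
clock: 23.08
eef_pos: [0.6695, -0.0858, 0.1401]
tool_rot: [0.137, 0.991, 0.0, 0.0]
ft_force: [-1.1, -0.7, -0.2]
grip_width: 0.0204
grasp_force: 58.7
```

Emit:
{"api": "step_arm", "payload": {"rows": [[[0,0,1],0],[[0,0,1],0],[[0,0,1],0],[[0,0,1],0],[[0,0,-30],0],[[0,0,-60],0],[[0,0,-70],0],[[0,0,-70],0],[[0,0,-70],0]], "claw": 0.05}}

```text
clock: 24.2
eef_pos: [0.6687, -0.0857, 0.2082]
tool_rot: [0.137, 0.991, -0.0, -0.001]
ft_force: [0.6, 0.7, -0.3]
grip_width: 0.0406
grasp_force: 0.0
```

Run:
```python
from h import *
go(.535,-.076,.15,192)
b,d=bot.camera('side')
for r in bot.trace('chalk','side')[:1]:
    P=world('side',d,r['pixels']); P=P[np.hypot(P[:,0]-.669,P[:,1]+.0855)<.04]; print('chalk',r['score'],P.min(0).round(4),P.max(0).round(4))
save(cv2.resize(b[100:240,130:330],None,fx=3,fy=3,interpolation=cv2.INTER_CUBIC),'p8')
```

```text
std mm [0.1 0.  0.2]
shift [131.3 -26.8  58.6] turn -27.7 now th 164.3 pos [ 0.6687 -0.0857  0.2083] j [-0.13  0.64  0.38  1.31 -0.    0.15]
chalk 0.61 [ 0.6595 -0.0928  0.0544] [ 0.6796 -0.0717  0.097 ]
```

View pics/p8.png

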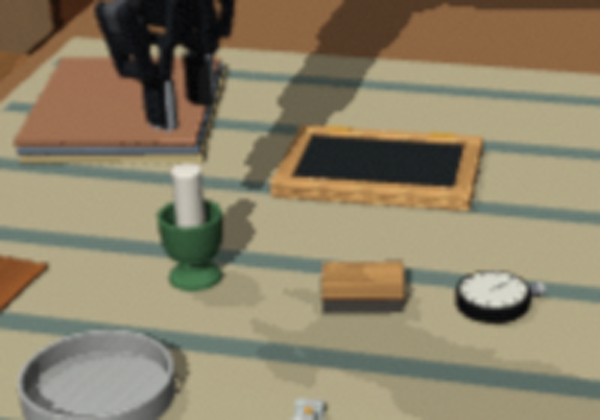

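The chalk stands upright in the cup, at (188,200) with its top at z = 0.097. Next the wiper.

Emit:
{"api": "step_arm", "payload": {"rows": [[[25,-5,0],-6],[[70,-14,0],-14],[[110,-23,20],-22],[[131,-27,50],-28],[[131,-27,70],-28],[[131,-27,80],-28],[[131,-27,80],-28],[[131,-27,80],-28]], "claw": -0.45}}

```text
clock: 25.5
eef_pos: [0.5369, -0.0765, 0.1307]
tool_rot: [-0.107, 0.994, -0.0, 0.001]
ft_force: [0.1, -0.4, 0.3]
grip_width: 0.0619
grasp_force: 0.0
```

Run:
```python
from h import *
go(.535,-.076,.085,192)
b,d=bot.camera('side');a,_=bot.camera('top')
save(np.hstack([cv2.resize(a[110:260,220:370],(390,390)),cv2.resize(b[140:260,190:340],(400,390))]),'p9')
```

```text
std mm [0.1 0.  0.1]
shift [ 1.7  0.8 45.7] turn 0.3 now th -167.7 pos [ 0.5367 -0.0764  0.1307] j [-0.14  0.46 -0.16  0.95  0.   -0.36]
```

View pics/p9.png

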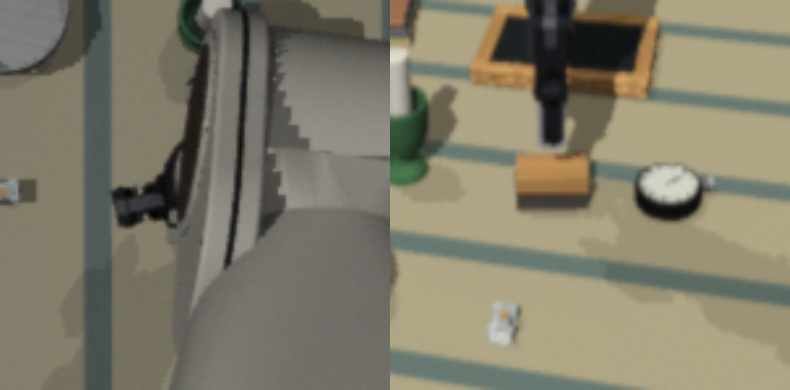

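The near finger is at (550,130), in line with the wiper's middle at (553,170) and clear of the stopwatch. Descend and grip.

Emit:
{"api": "step_arm", "payload": {"rows": [[[2,1,20],0],[[2,1,38],0],[[2,1,45],0],[[2,1,45],0],[[2,1,45],0]]}}

```text
clock: 26.42
eef_pos: [0.5344, -0.0759, 0.0856]
tool_rot: [-0.107, 0.994, -0.0, 0.001]
ft_force: [0.2, 0.7, 0.5]
grip_width: 0.0618
grasp_force: 0.0
```

Emit:
{"api": "step_arm", "payload": {"rows": [[[0,0,0],0],[[0,0,0],0],[[0,0,0],0],[[0,0,0],0],[[0,0,0],0]], "claw": 1}}

```text
clock: 27.05
eef_pos: [0.5344, -0.0759, 0.0858]
tool_rot: [-0.107, 0.994, -0.0, 0.001]
ft_force: [-0.8, 0.1, 5.3]
grip_width: 0.0305
grasp_force: 60.8
```

Emit:
{"api": "step_arm", "payload": {"rows": [[[0,0,-20],0],[[0,0,-60],0],[[0,0,-95],0],[[0,0,-100],0],[[0,0,-100],0],[[0,0,-100],0]]}}

```text
clock: 27.8
eef_pos: [0.5327, -0.0756, 0.1831]
tool_rot: [-0.107, 0.994, 0.0, -0.002]
ft_force: [0.1, -0.9, -0.2]
grip_width: 0.0306
grasp_force: 60.1
```

```bash
python3 -c "
from h import *
go(.5665,-.289,.185,182.5)"
```

```text
std mm [0.2 0.  0.3]
shift [  12.7 -215.5   -1.7] turn 9.8 now th -167.7 pos [ 0.533  -0.0757  0.1834] j [-0.14  0.4  -0.1   1.08 -0.   -0.36]
```

Emit:
{"api": "step_arm", "payload": {"rows": [[[2,-25,0],1],[[5,-75,0],4],[[8,-125,0],7],[[10,-175,0],9],[[12,-205,0],10],[[13,-215,0],10],[[13,-215,30],10],[[13,-215,55],10],[[13,-215,65],10],[[13,-215,65],10],[[13,-215,65],10]]}}

```text
clock: 29.38
eef_pos: [0.5677, -0.2886, 0.1212]
tool_rot: [-0.02, 1.0, -0.0, 0.001]
ft_force: [0.3, -0.7, -0.2]
grip_width: 0.0308
grasp_force: 60.1
```

Run:
```python
from h import *
go(.5665,-.289,.098,182.5)
b,d=bot.camera('side')
save(cv2.resize(b[80:220,200:370],(590,486),interpolation=cv2.INTER_CUBIC),'p10')
```

```text
std mm [0.1 0.  0.1]
shift [ 1.2 -0.1 23.2] turn -0.2 now th -177.7 pos [ 0.5676 -0.2888  0.1212] j [-0.47  0.63  0.12  1.05  0.   -0.51]
```

View pics/p10.png

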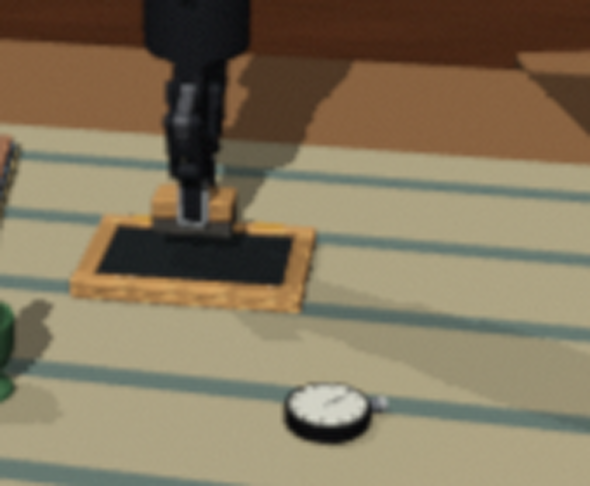

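The wiper is held level and lengthwise over the slate's middle, at (193,213) in the crop. Lower, release and rise.

Emit:
{"api": "step_arm", "payload": {"rows": [[[1,0,10],0],[[1,0,17],0],[[1,0,21],0],[[1,0,23],0],[[1,0,23],0],[[1,0,23],0]]}}

```text
clock: 30.38
eef_pos: [0.5653, -0.2884, 0.0978]
tool_rot: [-0.02, 1.0, 0.0, -0.0]
ft_force: [-4.1, 1.6, 6.9]
grip_width: 0.0306
grasp_force: 60.9
```

Emit:
{"api": "step_arm", "payload": {"rows": [[[0,0,0],0],[[0,0,0],0],[[0,0,0],0],[[0,0,0],0],[[0,0,-25],0],[[0,0,-65],0],[[0,0,-90],0],[[0,0,-90],0],[[0,0,-90],0]], "claw": -0.3}}

```text
clock: 31.5
eef_pos: [0.5654, -0.2884, 0.1858]
tool_rot: [-0.02, 1.0, 0.0, -0.001]
ft_force: [-0.4, 0.1, -0.4]
grip_width: 0.0559
grasp_force: 0.0
```

```bash
python3 -c "
from h import *
go(.5385,.0753,.19,92)"
```

```text
std mm [0.1 0.  0.1]
shift [ 12.  364.4  -4.3] turn -89.7 now th -177.7 pos [ 0.5652 -0.2883  0.1852] j [-0.47  0.58  0.2   1.2  -0.   -0.51]
```

Emit:
{"api": "step_arm", "payload": {"rows": [[[1,25,-4],8],[[3,75,-4],18],[[5,125,-4],28],[[7,175,-4],38],[[9,225,-4],48],[[10,275,-4],58],[[11,325,-4],68],[[12,355,-4],78],[[12,364,-4],86],[[12,364,20],90],[[12,364,50],90],[[12,364,65],90]], "claw": 0.1}}

```text
clock: 33.2
eef_pos: [0.538, 0.0745, 0.1197]
tool_rot: [0.693, 0.721, -0.001, -0.001]
ft_force: [-0.9, -0.9, -0.2]
grip_width: 0.0381
grasp_force: 0.0
```

Run:
```python
from h import *
a,d=bot.camera('top'); bot.camera('top')
for n in ('wiper','slate'):
  for r in bot.trace(n,'top')[:1]:
    P=world('top',d,r['pixels']); (c,s,an)=cv2.minAreaRect(P[:,:2].astype(np.float32)); print(n,round(r['score'],2),np.round(c,3),np.round(s,3),round(an,1),np.round(np.median(P[:,2]),4))
go(.5385,.0753,.077,92)
b,_=bot.camera('side');a,_=bot.camera('top')
save(np.hstack([cv2.resize(a[110:260,140:440],(500,250)),cv2.resize(b[160:280,220:300],(200,250))]),'p11')
for c in('top','side'):
  d=(bot.camera(c))[1]
  for r in bot.trace('sharpener',c)[:1]:
    P=world(c,d,r['pixels']);print(c,r['score'],P.min(0).round(4),P.max(0).round(4))
```

```text
wiper 0.78 [ 0.568 -0.293] [0.042 0.063] 90.0 0.0408
slate 0.79 [ 0.567 -0.288] [0.128 0.174] 89.9 0.0152
std mm [0.1 0.  0.2]
shift [ 0.8 -1.7 46. ] turn 0.3 now th 92.3 pos [0.5401 0.0746 0.123 ] j [ 0.14  0.47 -0.16  0.94 -0.    1.67]
side 0.45 [0.5306 0.0617 0.0036] [0.5496 0.0908 0.0172]
```

View pics/p11.png

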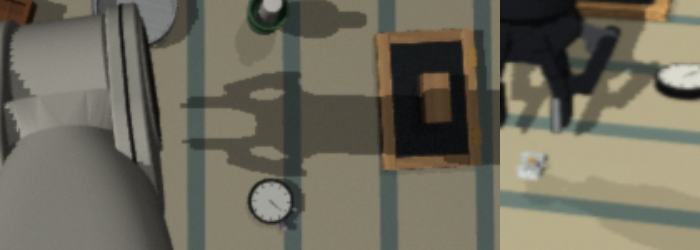

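The wiper sits in the middle of the slate at (435,97), lengthwise. The gripper is over the sharpener; descend and grip.

Emit:
{"api": "step_arm", "payload": {"rows": [[[1,-1,20],0],[[1,-1,38],0],[[1,-1,45],0],[[1,-1,45],0],[[1,-1,45],0]]}}

```text
clock: 34.52
eef_pos: [0.5388, 0.0756, 0.0776]
tool_rot: [0.693, 0.721, 0.001, 0.0]
ft_force: [-0.1, 0.6, 0.5]
grip_width: 0.0382
grasp_force: 0.0
```

Emit:
{"api": "step_arm", "payload": {"rows": [[[0,0,0],0],[[0,0,0],0],[[0,0,0],0],[[0,0,0],0],[[0,0,0],0]], "claw": 1}}

```text
clock: 35.15
eef_pos: [0.5388, 0.0756, 0.0779]
tool_rot: [0.693, 0.721, 0.001, 0.001]
ft_force: [-0.9, -0.4, 5.6]
grip_width: 0.0153
grasp_force: 58.7
```

Emit:
{"api": "step_arm", "payload": {"rows": [[[0,0,-20],0],[[0,0,-50],0],[[0,0,-70],0],[[0,0,-70],0],[[0,0,-70],0]]}}

```text
clock: 35.78
eef_pos: [0.5376, 0.0754, 0.146]
tool_rot: [0.693, 0.721, -0.001, -0.0]
ft_force: [-1.1, 0.1, -1.3]
grip_width: 0.0148
grasp_force: 58.6
```

```bash
python3 -c "
from h import *
go(.683,.073,.15,92.3)"
```

```text
std mm [0.1 0.  0.1]
shift [ -8.3 145.3  -4.7] turn 0.0 now th 92.3 pos [0.5374 0.0754 0.1456] j [ 0.14  0.44 -0.14  0.99  0.    1.67]
```

Emit:
{"api": "step_arm", "payload": {"rows": [[[-1,20,-4],0],[[-3,60,-4],0],[[-5,100,-4],0],[[-7,130,-4],0],[[-8,143,-4],0],[[-8,145,10],0],[[-8,145,35],0],[[-8,145,45],0],[[-8,145,45],0],[[-8,145,45],0]]}}

```text
clock: 37.22
eef_pos: [0.6837, 0.0735, 0.1027]
tool_rot: [0.693, 0.721, 0.0, 0.0]
ft_force: [0.1, -0.3, -0.1]
grip_width: 0.0147
grasp_force: 58.7
```

Run:
```python
from h import *
go(.683,.073,.0815,92.3)
b,_=bot.camera('side')
save(cv2.resize(b[150:290,100:270],(590,486),interpolation=cv2.INTER_CUBIC),'p12')
```

```text
std mm [0.  0.  0.1]
shift [-0.4 -1.1 21.6] turn 0.0 now th 92.3 pos [0.684  0.0734 0.1031] j [ 0.11  0.74  0.28  1.1  -0.    1.64]
```

View pics/p12.png

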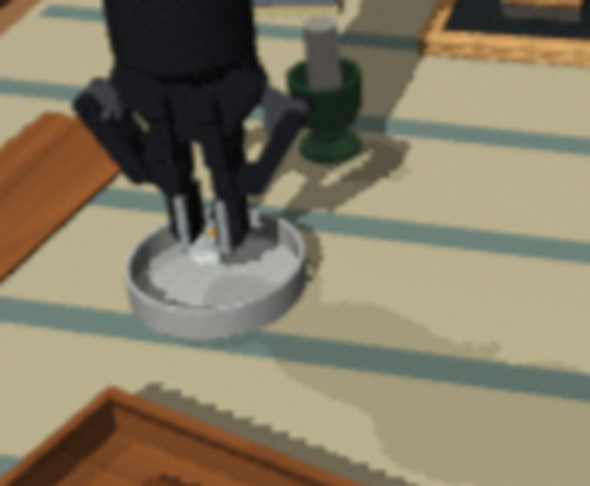

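The sharpener hangs blade up over the tin's middle, at (210,245). Lower, release, rise and clear.

Emit:
{"api": "step_arm", "payload": {"rows": [[[0,-1,9],0],[[0,-1,16],0],[[0,-1,20],0],[[0,-1,22],0],[[0,-1,22],0],[[0,-1,22],0]]}}

```text
clock: 38.22
eef_pos: [0.6817, 0.0732, 0.0809]
tool_rot: [0.693, 0.721, -0.0, -0.0]
ft_force: [-3.5, 0.0, 7.7]
grip_width: 0.0149
grasp_force: 59.5
```

Emit:
{"api": "step_arm", "payload": {"rows": [[[0,0,0],0],[[0,0,0],0],[[0,0,0],0],[[0,0,0],0],[[0,0,-20],0],[[0,0,-60],0],[[0,0,-110],0],[[0,-60,-120],0],[[0,-120,-120],0],[[0,-180,-120],0],[[0,-220,-120],0],[[0,-220,-120],0]], "claw": 0.4}}

```text
clock: 39.72
eef_pos: [0.4593, 0.0642, 0.1999]
tool_rot: [0.693, 0.721, -0.001, -0.001]
ft_force: [0.8, -0.8, 0.1]
grip_width: 0.0253
grasp_force: 0.0
```

Emit:
{"api": "step_arm", "payload": {"rows": [[[0,-50,-40],0],[[0,-90,-60],0],[[0,-110,-60],0],[[0,-110,-60],0],[[0,-110,-60],0]]}}

```text
clock: 40.35
eef_pos: [0.3542, 0.0602, 0.2602]
tool_rot: [0.693, 0.721, 0.001, 0.001]
ft_force: [0.4, 0.2, 0.2]
grip_width: 0.0258
grasp_force: 0.0
```

Run:
```python
from h import *
a,d=bot.camera('top'); save(cv2.resize(a[80:300,60:450],(780,440)),'p13')
for n in 'long_pencil short_pencil sharpener wiper chalk pencil_box sharpening_tin slate egg_cup stopwatch'.split():
  for r in bot.trace(n,'top')[:1]:
    P=world('top',d,r['pixels'])
    if len(P)<5: continue
    (c,s,an)=cv2.minAreaRect(P[:,:2].astype(np.float32)); print(n,round(r['score'],2),np.round(c,3),np.round(s,3),round(an,1),np.round(np.median(P[:,2]),4))
```

```text
long_pencil 0.91 [0.609 0.292] [0.014 0.163] 75.9 0.0155
short_pencil 0.71 [0.595 0.26 ] [0.015 0.107] 73.4 0.0156
sharpener 0.66 [0.68  0.074] [0.009 0.019] 5.3 0.0159
wiper 0.93 [ 0.568 -0.288] [0.063 0.034] 1.1 0.0407
chalk 0.6 [ 0.671 -0.086] [0.02  0.026] 71.4 0.0925
pencil_box 0.87 [0.601 0.281] [0.118 0.221] 73.9 0.0076
sharpening_tin 0.78 [0.681 0.072] [0.101 0.098] 35.4 0.0052
slate 0.79 [ 0.566 -0.291] [0.171 0.128] 2.3 0.0153
egg_cup 0.6 [ 0.668 -0.086] [0.045 0.048] 42.4 0.0459
stopwatch 0.56 [ 0.439 -0.095] [0.061 0.056] 70.0 0.0154
```

View pics/p13.png

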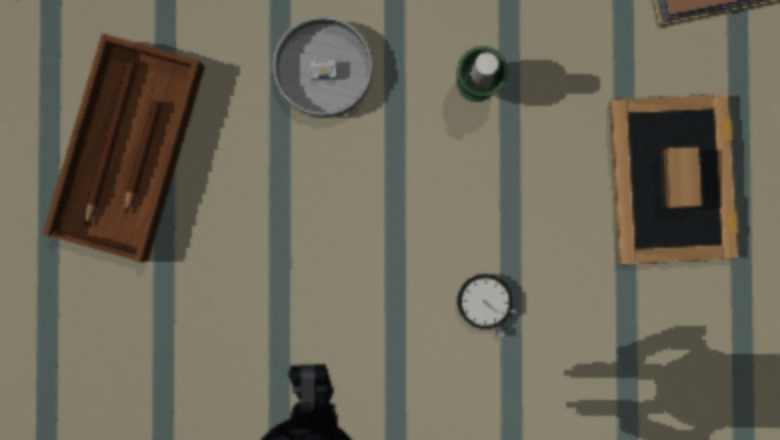

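Everything is in place: pencils side by side in the box, sharpener flat at (322,70), chalk in the cup at (486,65), wiper centred at (683,177), and the stopwatch has not moved.

```bash
python3 -c "
from h import *
print(bot.job_done())"
```

```text
the job is handed in; nothing more can be done
None
```

The job is handed in at about 40 s on the robot's clock, with both pencils, sharpener, wiper and chalk all in place in the last picture and containers and stopwatch where they stood; the call returned no verdict.

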